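# Hold a ware board out over the glazing basin

### The job

The bowl is to be glazed over the catch basin: take the grip block at the tail of the light ware board and slide the board straight out along its stand, without lifting it, until the red line painted across it lies right above the stand's outer edge (the edge facing the basin). Keep the bowl standing on its blue spot and leave everything else on the bench where it is. That far out the board tips as soon as it is released, so finish while still holding it level at the mark: the job ends with the gripper holding the board, never letting go.

Things in the scene. Friction and masses are not known exactly. Their poses are not given: they have to be found in the camera images.
- stand: Dark wooden low stand, fixed to the bench, 340 long x 260 wide x 120 high with a flat top. Origin: centre of its underside, on the bench. Its +x axis points outward along its length, towards the basin; z up.
- edge (a point): Middle of the stand's outer top edge (the end facing the basin), 170 mm along the stand's +x from its centre, 120 mm above the bench. Axes as the stand's.
- board: Loose light wood ware board, 440 x 120 x 18 thick, flat on the stand and roughly along it; about 0.5 kg, slides with plain friction. Origin: centre of its underside; +x along it to the outer end with the bowl; z up. It starts with 50 to 110 mm overhang; at the mark the overhang is 250 mm, and it tips over the edge unless the tail is held down (about 5 N at the block).
- mark (a point): Point on the board's underside, below the middle of the red line (4 mm wide) painted across its top and sides, 250 mm from its outer end and 30 mm behind its centre. Axes as the board's.
- grip (a point): Centre of the top of the grip block: a darker wooden block fixed upright on the board's tail, 28 mm along the board x 50 mm across it x 45 mm high above the board's top face; its centre is 40 mm from the tail end. Axes as the board's.
- spot (a point): Centre of the blue painted disc, 80 mm across, on the board's top face, 60 mm from its outer end.
- bowl: Loose reddish fired-clay bowl standing on the blue spot, 112 mm across the rim, 60 mm foot, 60 mm high, about 0.28 kg. Origin: centre of its foot.
- basin: Empty round grey catch basin, fixed on the bench beyond the stand's outer edge; 260 mm across the rim, 80 mm high, so 40 mm below the board's underside. Origin: centre of its underside.
- trimmer: Bystander: trimming tool, wooden handle and flat steel blade, 170 mm long, 18 wide, 12 high, lying on the stand's top beside the board (on the stand's +y side, about 107 mm from its centre line). Origin: under its middle; leave alone.
- jar: Bystander: green glass jar with a steel lid, 72 mm across, 110 mm high, standing on the bench beside the stand. Origin: centre of its underside.
- mug: Bystander: clay-coloured mug, 76 mm across, 85 mm high, on the bench beside the stand. Origin: centre of its underside.
- brick: Bystander: pale kiln brick, 200 x 100 x 60 high, on the bench. Origin: centre of its underside.
- bat: Bystander: white plaster disc, 180 mm across, 22 mm thick, on the bench. Origin: centre of its underside.
- bowl2: Bystander: second reddish bowl, 100 mm across, 60 mm high, on the bench. Origin: centre of its underside.
- rib: Bystander: small wooden rib, 120 x 50 x 8 thick, on the bench. Origin: centre of its underside.
Things that resemble listed ones, but are neither listed nor needed, are in the scene too. Leave any turquoise look-alike of the bowl alone.

How it is judged:
By the outcome, as a careful person would: the job done as asked, in the order asked, and still so for the second after the job is handed in, while the arm keeps its last pose, push and grip.
It also fails if it takes over 40 s, if anything falls off the work surface, if the arm or the gripper's body presses on something with over 40 N, if the wrist force passes 120 N, or if a joint passes its speed limit or range.

### The arm

A 7-joint arm with a two-finger parallel gripper is mounted at the origin on the work surface. World frame = base frame: x ahead of the robot, y to its left, z up, the work surface at z = 0. Lengths are in m, angles in rad, forces in N, time in s.
With the tool pointing down it reaches from about 0.4 to 0.875 m from the base axis. Payload 4.4 kg.
Tool frame: the origin (TCP) lies at the very end of the fingers, on their centre line; the grasp point (between the pads) lies 19 mm behind it; x points along the fingers, z is the direction in which the jaws open and shut, and the axes are right-handed (so a half turn about x gives the same grasp; the last joint's range is limited). The gripper opens to 85 mm and grips with 20 to 120 N. Pads are 22 mm wide; open, the fingers measure 114 mm over their backs; the gripper's body (76 mm by 85 mm) begins 54 mm behind the grasp point. The pads swing forward as they close: fully open they stand 13 mm farther back than shut.
Start: joints at [-1.403, 0.628, 0.038, 1.517, -0.027, 0.996, -0.02], TCP at [0.151, 0.632, 0.231] pointing down, gripper open.
Joint ranges: [-3.06, 3.06], [-0.37, 2.12], [-1.25, 1.32], [0.18, 2.47], [-1.1, 4.24], [0.23, 1.98], [-2.94, 2.94]. Speed limits (rad/s): [2.57, 2.57, 3.14, 3.14, 3.14, 3.14, 3.14].

### API

Orientations are given as a unit quaternion [x, y, z, w].
In Python, from plant import bot, camera, camera_info, finder gives the robot as it stands. The module is installed in compiled form; this text tells all that it offers. Calls block until the motion is done:
- bot.move_to(position, orientation): joint-space move of the TCP to a pose.
- bot.move_l(position, frame=None, rate=0.15, until_force=None): straight line of the TCP; frame=None keeps the orientation; rate is the mean speed in m/s. With until_force (N) it stops when the force on the tool has changed by that much, and returns True; else False.
- bot.movej(angles): joint-space move.
- bot.gripper_to(opening, squeeze=None): finger opening in m; squeeze is the grip in N (None keeps the last); returns when the fingers have stopped.
- bot.dwell(seconds).
- bot.ik(position, orientation): joint angles nearest the present ones, or None.
- bot.observe(): the state.
- camera(name): name is "scene" or "top" or "wrist"; returns the picture (480x640x3 uint8, blue, green, red); there is no depth.
- camera_info(name): a dict with "mtx" (3x3 intrinsics, pixels), "world_from_camera" (4x4, takes a point from camera to world coordinates); the wrist camera has in their place "T_tool_cam" (4x4, takes a point from camera to tool coordinates, whose origin is the TCP and whose axes are the tool frame's). Camera axes: x right, y down, z forward; pixel columns grow to the right and rows downward; lengths in m; the calibration is good to about 2 mm. A picture is of the moment at which its call begins: read the wrist's pose just before it. camera_info takes no time and is no camera call.
A pose or a line that the arm cannot do raises bot.IKError and nothing moves.
- bot.job_done(): hands the job in, once; it reports no verdict.
Trained networks look in the newest picture that a camera, given by its name, has taken for a name from the list of things; names that differ only in an ending like _2 or _b are one class to them, and where a whole thing is asked for, a point or a joint stands for the part that bears it (a point fixed in the world has none). Each returns a list of dicts, best first, with "p" (0 to 1); they miss things now and then, are a little off and sometimes report something else, mostly with a low value. They report only what shows in the picture. A call takes as long as a camera call. They do not tell look-alikes from the thing itself.
- finder.boxes_of(camera, target): "position" ([x, y, z] in m, in the coordinates of the camera as it stood for that picture, good to about 4 mm: the middle of the surface that is visible of it).
The state is a dict: "t": time; "qpos": joint angles; "qvel": joint speeds; "tau": joint torques, N m; "position": TCP position; "eef_rot": TCP orientation; "wrist_force": force on the tool from outside, world axes, zero at the start; "wrist_torque": the same for the moment, N m; "grip_width": finger opening in m.
Only numpy, scipy, OpenCV 4.12 (cv2) and the standard library are available. Lean on these libraries where they do the work, as an engineer would, in place of code of your own. Each camera call takes 0.05 s, during which the arm holds its last target.

## Working session

There is one attempt and no reset: what is moved stays moved. The work goes in short steps, each a Python script; the robot and the scene stay as the last script left them, time stands still between calls to the robot, and variables do not carry over. Pictures are saved under pics/ and viewed, and the job is handed in when it is done.

```bash
mkdir -p pics
python3 - <<'E'
from plant import bot,camera,camera_info,finder
import cv2,numpy as np
for n in ["scene","top"]:
    im=camera(n);cv2.imwrite(f"pics/{n}0.png",im)
    ci=camera_info(n);T=np.array(ci["world_from_camera"]);print(n,np.array(ci["mtx"]).tolist(),T.round(4).tolist())
    for t in ["stand","board","grip","bowl","basin","spot","mark","trimmer"]:
        for d in finder.boxes_of(n,t)[:3]:
            p=np.array(d["position"]);print(t,round(d["p"],2),(T[:3,:3]@p+T[:3,3]).round(3))
o=bot.observe();print(o["t"],o["position"],o["eef_rot"])
E
```

```text
scene [[501.8016034096848, 0.0, 320.4138459680029], [0.0, 501.8016034096848, 233.49705254481532], [0.0, 0.0, 1.0]] [[-0.0134, 0.6484, -0.7612, 1.5584], [0.9997, 0.0242, 0.003, 0.0073], [0.0204, -0.7609, -0.6485, 0.9738], [0.0, 0.0, 0.0, 1.0]]
stand 0.75 [0.626 0.163 0.117]
board 0.58 [0.559 0.141 0.137]
grip 0.61 [0.558 0.141 0.136]
bowl 0.93 [ 0.544 -0.042  0.178]
bowl 0.78 [0.299 0.396 0.042]
bowl 0.72 [0.551 0.525 0.041]
spot 0.7 [0.554 0.143 0.137]
mark 0.85 [0.559 0.142 0.136]
trimmer 0.74 [0.644 0.139 0.129]
trimmer 0.74 [0.555 0.141 0.136]
top [[506.9911610725688, 0.0, 318.05925460109177], [0.0, 506.9911610725688, 245.04963754003975], [0.0, 0.0, 1.0]] [[-0.0058, -0.9913, 0.1315, 0.3452], [-0.9999, 0.0072, 0.01, -0.0203], [-0.0109, -0.1314, -0.9913, 1.7539], [0.0, 0.0, 0.0, 1.0]]
stand 0.63 [0.473 0.148 0.118]
board 0.72 [0.528 0.156 0.137]
grip 0.59 [0.52  0.156 0.141]
bowl 0.81 [ 0.326 -0.14   0.024]
bowl 0.8 [ 0.572 -0.048  0.162]
bowl 0.78 [0.578 0.533 0.027]
basin 0.62 [ 0.616 -0.223  0.005]
spot 0.69 [0.527 0.16  0.137]
mark 0.78 [0.525 0.158 0.139]
trimmer 0.6 [0.643 0.13  0.129]
trimmer 0.52 [0.524 0.16  0.136]
0.9 [0.15056323 0.63231289 0.23131652] [-0.43824274  0.55493483  0.43825962  0.55490462]
```

View pics/scene0.png

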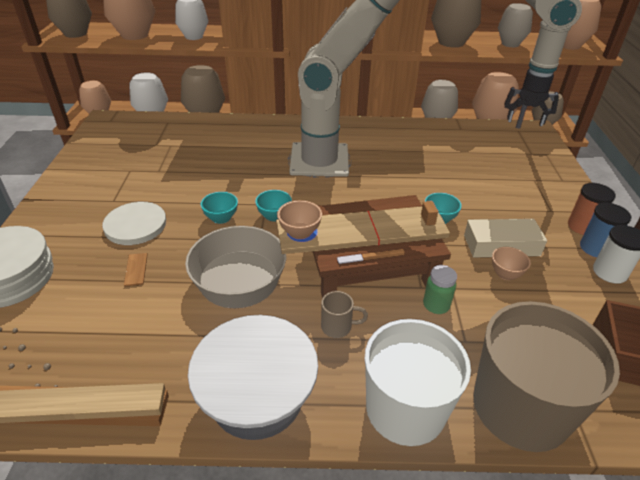

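View pics/top0.png

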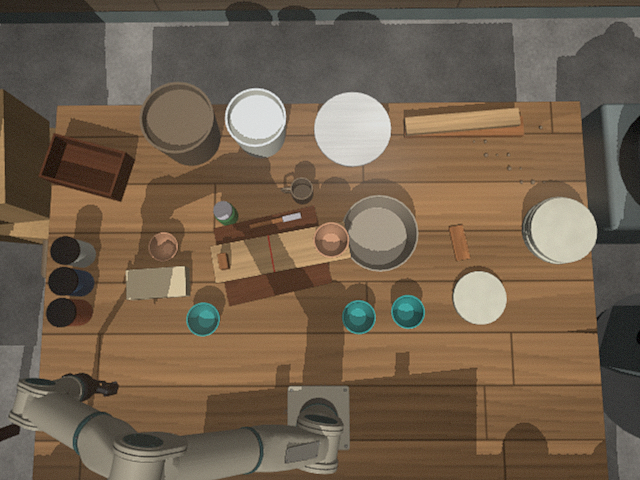

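Scene: the board carries the reddish bowl at (300,220) in "scene" and (331,238) in "top". The grip block is at (430,212) and (223,260), and the red line at (375,226) and (271,253). The reddish bowl on the blue spot fits the description. The turquoise bowls and the reddish bowl2 at (163,246) in "top" do not. I'll enlarge to confirm.

Run:
```python
import cv2
a=cv2.imread("pics/top0.png")[190:320,190:430];cv2.imwrite("pics/topc.png",cv2.resize(a,None,fx=3.3,fy=3.3,interpolation=cv2.INTER_CUBIC))
a=cv2.imread("pics/scene0.png")[180:320,260:480];cv2.imwrite("pics/scenec.png",cv2.resize(a,None,fx=3.6,fy=3.6,interpolation=cv2.INTER_CUBIC))
```

```text
(no output)
```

View pics/topc.png

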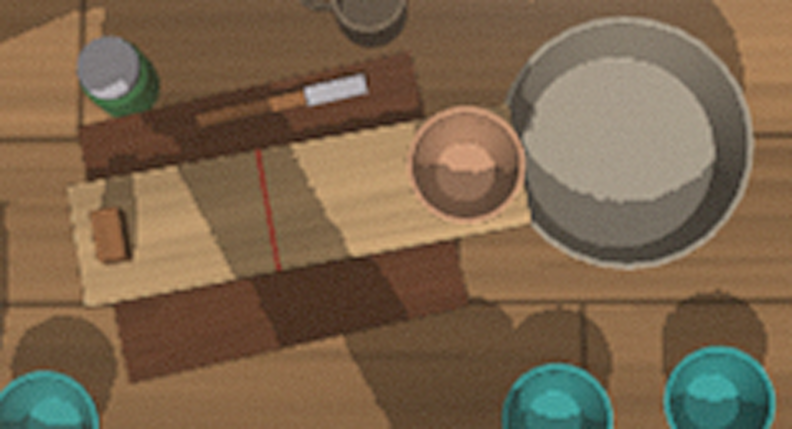

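View pics/scenec.png

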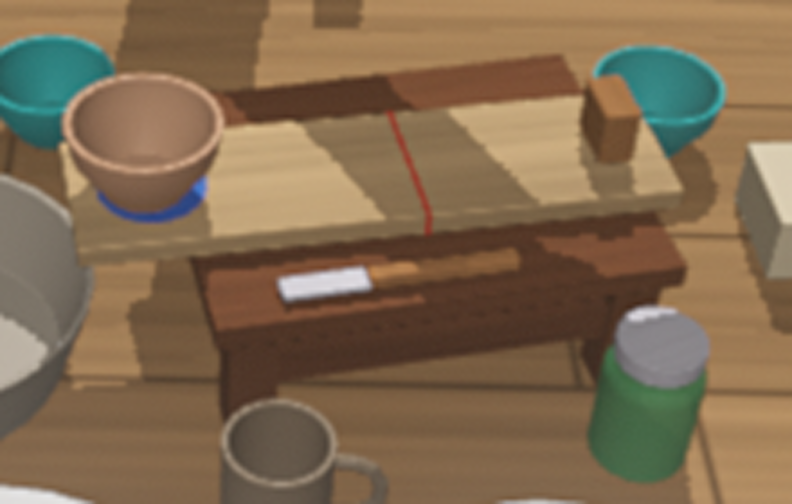

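Confirmed: the reddish bowl stands on the blue disc on the light board, and the darker block and red line match the description. Next I fit the stand and board poses from the edges.

```bash
cat > h.py <<'E'
from plant import bot,camera,camera_info,finder
import cv2,numpy as np
from scipy.spatial.transform import Rotation as R
def ray(px,K,T,z):
    d=T[:3,:3]@np.linalg.inv(K)@np.array([px[0],px[1],1.]);return T[:3,3]+d*(z-T[2,3])/d[2]
def cam(n):
    ci=camera_info(n);K=np.array(ci["mtx"])
    if n!="wrist": return K,np.array(ci["world_from_camera"])
    o=bot.observe();W=np.eye(4);W[:3,:3]=R.from_quat(o["eef_rot"]).as_matrix();W[:3,3]=o["position"]
    return K,W@np.array(ci["T_tool_cam"])
def proj(p,K,T):
    c=np.linalg.inv(T)@np.append(p,1);u=K@c[:3];return u[:2]/u[2]
E
python3 - <<'E'
from h import *
K,T=cam("top")
g=lambda a,z:ray((a[0]/3.3+190-.35,a[1]/3.3+190-.35),K,T,z).round(4)
for n,a,z in [("s ou+",(412,54),.12),("s in+",(80,128),.12),("s ou-",(468,303),.12),("s in-",(132,382),.12),("b out-",(530,222),.138),("b tail+",(68,186),.138),("b tail-",(86,305),.138),("line+",(258,152),.138),("line-",(278,271),.138),("blk",(112,235),.183)]: print(n,g(a,z))
K,T=cam("scene")
g=lambda a,z:ray((a[0]/3.6+260-.35,a[1]/3.6+180-.35),K,T,z).round(4)
print("scene")
for n,a,z in [("s ou+",(218,327),.12),("s in+",(684,266),.12),("s in-",(562,58),.12),("b out+",(84,254),.138),("b tail+",(682,190),.138),("line+",(431,213),.138),("line-",(389,113),.138)]: print(n,g(a,z))
c=camera_info("wrist");print(np.array(c["T_tool_cam"]).round(3),c["mtx"])
E
```

```text
s ou+ [0.6914 0.0071 0.12  ]
s in+ [0.6193 0.3368 0.12  ]
s ou- [ 0.4434 -0.0463  0.12  ]
s in- [0.3688 0.2808 0.12  ]
b out- [ 0.5205 -0.1069  0.138 ]
b tail+ [0.559  0.3434 0.138 ]
b tail- [0.4428 0.3234 0.138 ]
line+ [0.5912 0.1579 0.138 ]
line- [0.4745 0.1377 0.138 ]
blk [0.506  0.2905 0.183 ]
scene
s ou+ [0.6939 0.0126 0.12  ]
s in+ [0.6221 0.3387 0.12  ]
s in- [0.3774 0.2851 0.12  ]
b out+ [ 0.6443 -0.0803  0.138 ]
b tail+ [0.5606 0.3451 0.138 ]
line+ [0.5926 0.1616 0.138 ]
line- [0.4784 0.1385 0.138 ]
[[ 0.001 -0.266  0.964 -0.143]
 [-0.002 -0.964 -0.266  0.067]
 [ 1.    -0.001 -0.001  0.   ]
 [ 0.     0.     0.     1.   ]] [[340.71270348   0.         320.27632973]
 [  0.         340.71270348 238.7651032 ]
 [  0.           0.           1.        ]]
```

Run:
```python
from h import *
def quat(yaw,s): # tool x down, z along s*board x
    z=s*np.array([np.cos(yaw),np.sin(yaw),0]);x=np.array([0,0,-1.]);return R.from_matrix(np.c_[x,np.cross(z,x),z]).as_quat()
yaw=np.deg2rad(-80);print(bot.observe()["qpos"])
for s in (1,-1):
  for p,z in [((.506,.29),.4),((.506,.29),.15),((.54,.12),.15),((.53,.1),.35)]:
    q=bot.ik([*p,z],quat(yaw,s));print(s,p,z,None if q is None else np.round(q,2))
s=1 if False else -1
```

```text
[-1.40279773  0.62837899  0.0385145   1.51743365 -0.0270206   0.99631649
 -0.02002241]
1 (0.506, 0.29) 0.4 [-1.07  0.49  0.84  1.46 -0.37  1.35 -1.61]
1 (0.506, 0.29) 0.15 [-0.98  0.74  0.69  1.8  -0.61  0.83 -1.39]
1 (0.54, 0.12) 0.15 [-0.7   0.7   0.7   1.88 -0.62  0.79 -1.06]
1 (0.53, 0.1) 0.35 [-0.82  0.47  0.9   1.67 -0.39  1.19 -1.22]
-1 (0.506, 0.29) 0.4 [-0.6   0.39  0.05  1.45 -0.02  1.3   1.2 ]
-1 (0.506, 0.29) 0.15 [-0.53  0.63 -0.06  1.79  0.06  0.72  1.12]
-1 (0.54, 0.12) 0.15 [-0.24  0.6  -0.05  1.87  0.04  0.67  1.44]
-1 (0.53, 0.1) 0.35 [-0.39  0.36  0.21  1.66 -0.08  1.13  1.59]
```

```bash
cat >> h.py <<'E'
def quat(yaw,s=-1):
    z=s*np.array([np.cos(yaw),np.sin(yaw),0]);x=np.array([0,0,-1.]);return R.from_matrix(np.c_[x,np.cross(z,x),z]).as_quat()
E
python3 - <<'E'
from h import *
y=np.deg2rad(-80)
bot.move_to([.506,.26,.36],quat(y));bot.dwell(.2)
K,T=cam("wrist");np.savez("w1.npz",K=K,T=T)
im=camera("wrist");cv2.imwrite("pics/w1.png",im)
o=bot.observe();print(o["t"],o["position"],o["qpos"].round(2),T.round(3))
E
```

```text
3.0667 [0.50569609 0.26061906 0.35980926] [-0.56  0.39  0.06  1.56 -0.02  1.19  1.24] [[-0.173  0.95   0.261  0.44 ]
 [ 0.985  0.167  0.045  0.249]
 [-0.001  0.265 -0.964  0.502]
 [ 0.     0.     0.     1.   ]]
```

View pics/w1.png

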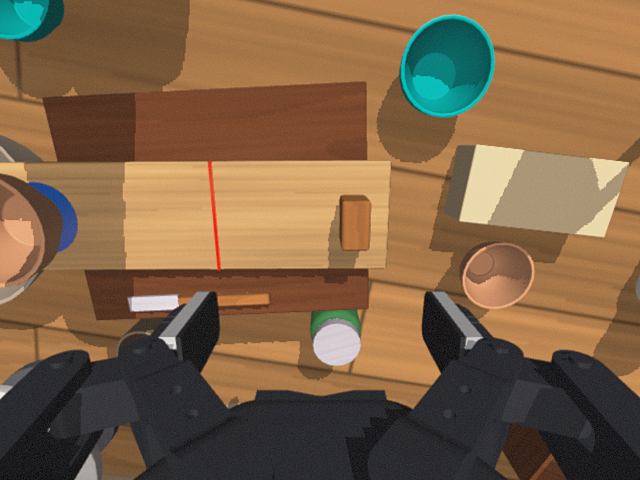

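Wrist view: block top at about (355,222), red line from (211,162) to (219,270), the stand's outer edge from (43,98) to (97,320), and the trimmer at (200,302). I measure these with subpixel line fits.

```bash
cat > fit.py <<'E'
from h import *
def redline(im,K,T,c0,c1,r0,r1):
    hsv=cv2.cvtColor(im,cv2.COLOR_BGR2HSV).astype(int)
    m=((hsv[...,0]<6)|(hsv[...,0]>174))&(hsv[...,1]>170)&(hsv[...,2]>90)
    P=[]
    for r in range(r0,r1):
        c=np.where(m[r,c0:c1])[0]
        if len(c)>1:P.append((c.mean()+c0,r))
    return np.array(P)
def edge(im,p,q,w=8,n=40):
    # dark/bright edge near segment p->q : max abs gradient across
    g=cv2.GaussianBlur(im,(0,0),1).astype(np.float32).sum(2)
    p=np.array(p,float);q=np.array(q,float);d=(q-p)/np.linalg.norm(q-p);nrm=np.array([-d[1],d[0]])
    out=[];t=np.arange(-w,w+.01,.25)
    for s in np.linspace(0,1,n):
        b=p+s*(q-p);pts=b+t[:,None]*nrm
        v=cv2.remap(g,pts[:,0].astype(np.float32)[None],pts[:,1].astype(np.float32)[None],cv2.INTER_LINEAR)[0]
        k=np.argmax(np.abs(np.gradient(v)));out.append(pts[k])
    return np.array(out)
def line(P,K,T,z):
    W=np.array([ray(p,K,T,z)[:2] for p in P]).astype(np.float32)
    vx,vy,x,y=cv2.fitLine(W,cv2.DIST_HUBER,0,.001,.001).ravel()
    r=np.abs((W[:,0]-x)*vy-(W[:,1]-y)*vx)
    return np.array([x,y]),np.array([vx,vy]),np.median(r)
E
python3 - <<'E'
from fit import *
d=np.load("w1.npz");K,T=d["K"],d["T"];im=cv2.imread("pics/w1.png")
def show(n,P,z):
    c,v,r=line(P,K,T,z);print(n,c.round(4),"ang",np.degrees(np.arctan2(v[1],v[0])).round(2),"res",round(r*1000,2));return c,v
show("outer-",edge(im,(44,101),(57,155)),.12)
show("outer+",edge(im,(86,275),(96,314)),.12)
show("outer both",np.r_[edge(im,(44,101),(57,155)),edge(im,(86,275),(96,314))],.12)
show("inner-",edge(im,(366,86),(367,155)),.12)
show("side-",edge(im,(140,95),(355,84)),.12)
show("side+",edge(im,(110,319),(180,316)),.12)
P=redline(im,K,T,190,240,165,268);print(len(P),P[0],P[-1]);show("red",P,.138)
show("board -",edge(im,(140,161),(380,161)),.138)
show("board +",edge(im,(140,269),(300,268)),.138)
show("tail",edge(im,(390,168),(387,262)),.138)
E
python3 - <<'E'
import cv2
a=cv2.imread("pics/w1.png")[80:330,20:240];cv2.imwrite("pics/w1a.png",cv2.resize(a,None,fx=2.4,fy=2.4))
a=cv2.imread("pics/w1.png")[150:290,300:420];cv2.imwrite("pics/w1b.png",cv2.resize(a,None,fx=4,fy=4))
E
```

```text
outer- [ 0.4722 -0.0401] ang 12.56 res 0.2
outer+ [0.6624 0.0024] ang 12.6 res 0.23
outer both [ 0.568  -0.0187] ang 12.59 res 0.2
inner- [0.4072 0.2927] ang 12.11 res 0.09
side- [0.3938 0.1722] ang -77.49 res 0.22
side+ [0.6747 0.0698] ang -68.47 res 2.11
103 [209. 165.] [218.5 267. ]
red [0.5344 0.1475] ang 10.25 res 0.21
board - [0.4661 0.1912] ang -79.7 res 0.25
board + [0.5922 0.1643] ang -80.0 res 0.08
tail [0.5027 0.334 ] ang 10.33 res 0.36
```

View pics/w1a.png

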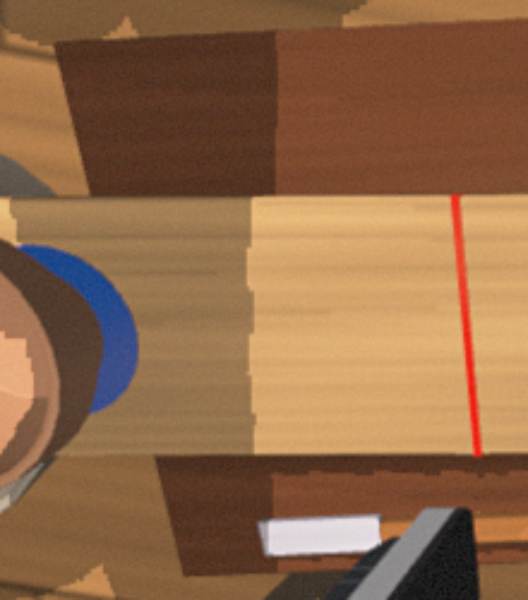

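View pics/w1b.png

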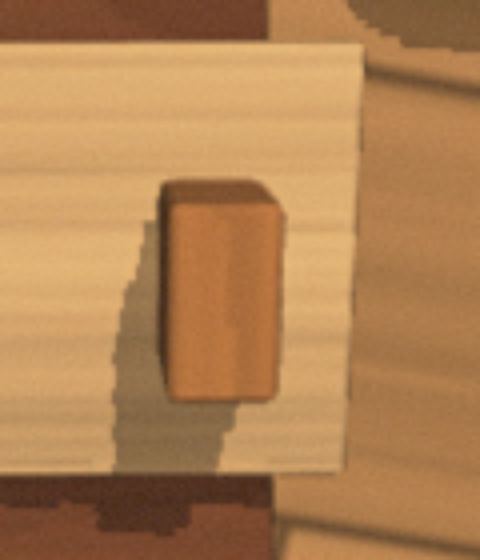

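Run:
```python
from fit import *
d=np.load("w1.npz");print("block top px",ray((355.75,225.4),d["K"],d["T"],.183).round(4))
yb=np.deg2rad(-79.8);b=np.array([.5344,.1475])-.15*np.array([np.cos(yb),np.sin(yb)]);print(b)
q=quat(yb)
bot.move_l([*b,.24],q,rate=.2)
print(bot.move_l([*b,.145],q,rate=.08,until_force=8))
bot.dwell(.1)
print(bot.observe()["wrist_force"])
bot.gripper_to(.02,70);bot.dwell(.2)
o=bot.observe();print(o["t"],o["position"],o["grip_width"],o["wrist_force"],o["wrist_torque"])
K,T=cam("wrist");np.savez("w2.npz",K=K,T=T);cv2.imwrite("pics/w2.png",camera("wrist"))
```

```text
block top px [0.5076 0.2951 0.183 ]
[0.50783729 0.29512934]
False
[-0.02283713 -0.43532385 -0.55036426]
6.0417 [0.50801951 0.29559239 0.14531522] 0.027173634947566368 [-0.70064927  1.09742713  3.914793  ] [0.26089634 0.109767   0.01115443]
```

View pics/w2.png

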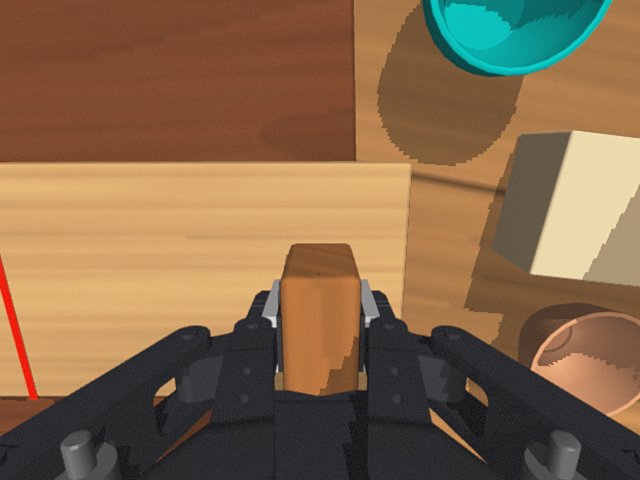

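The block is gripped: it sits centred between the pads at about (320,320) and the width reads 27 mm. Now I slide to 10 mm short of the mark, turning the board 2.35° on the way so the red line ends parallel to the edge.

Run:
```python
from fit import *
ys=np.deg2rad(-77.45);u=np.array([np.cos(ys),np.sin(ys)]);v=np.array([-u[1],u[0]])
e=np.array([.568,-.0187])+.002*v
tgt=e-.15*u;print("final tcp",tgt)
o=bot.observe();z=o["position"][2]
bot.move_l([*(tgt-.010*u),.1453],quat(ys),rate=.07);bot.dwell(.3)
o=bot.observe();print(o["t"],o["position"],o["grip_width"],o["wrist_force"],o["wrist_torque"])
K,T=cam("wrist");np.savez("w3.npz",K=K,T=T);cv2.imwrite("pics/w3.png",camera("wrist"))
cv2.imwrite("pics/top3.png",camera("top"));cv2.imwrite("pics/scene3.png",camera("scene"))
a=cv2.imread("pics/top3.png")[190:320,190:430];cv2.imwrite("pics/topc3.png",cv2.resize(a,None,fx=3.3,fy=3.3,interpolation=cv2.INTER_CUBIC))
a=cv2.imread("pics/scene3.png")[180:320,220:440];cv2.imwrite("pics/scenec3.png",cv2.resize(a,None,fx=3.6,fy=3.6,interpolation=cv2.INTER_CUBIC))
```

```text
final tcp [0.53735849 0.1281506 ]
8.825 [0.53483946 0.14059841 0.14563646] 0.027085356877827198 [-1.54819365  5.75968859  5.40244921] [ 1.36878779  0.33917534 -0.04678798]
```

View pics/w3.png

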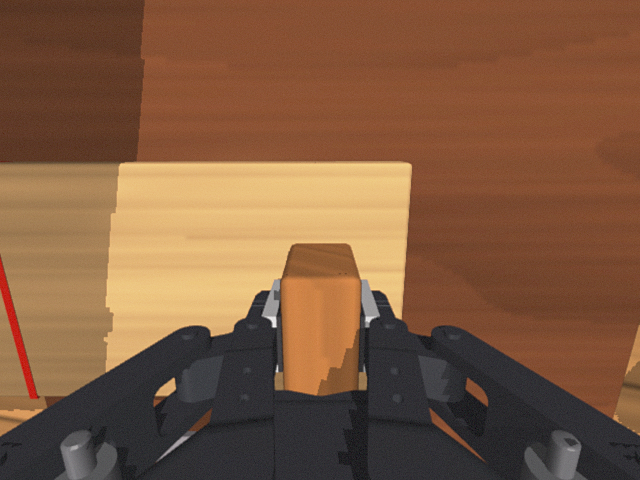

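View pics/topc3.png

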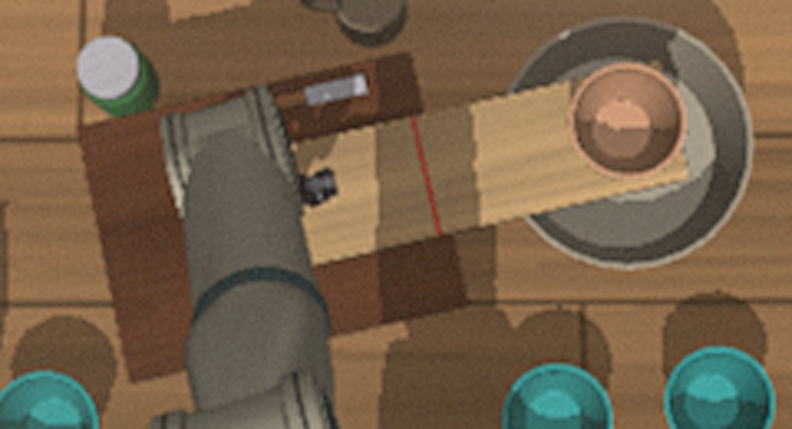

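View pics/scenec3.png

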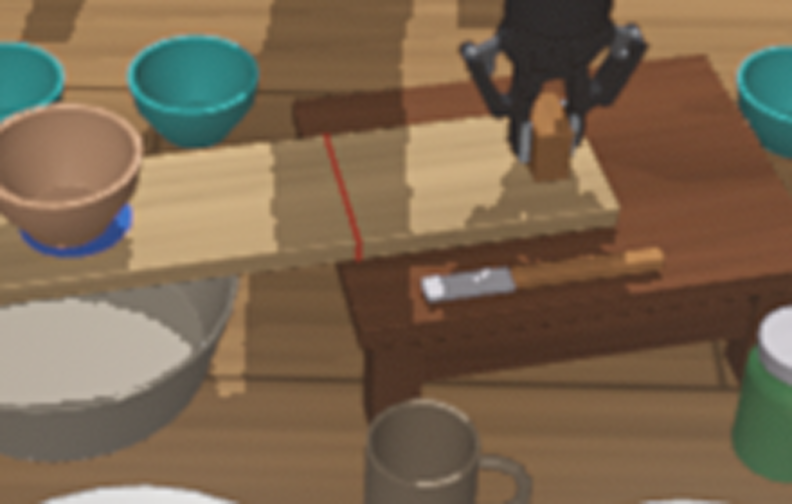

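The board kept its pose in the grip: the wrist image of it is unchanged from the previous one. The bowl is on its spot, the trimmer has not moved, and the red line is a little inside the edge. The arm lags about 2.7 mm under the friction, so I correct from the measured pose and check against the top and scene views.

```bash
cat > chk.py <<'E'
from fit import *
def chk(tag):
    ys=np.deg2rad(-77.45);u=np.array([np.cos(ys),np.sin(ys)]);v=np.array([-u[1],u[0]]);E0=np.array([.568,-.0187])
    res={}
    # wrist: red line
    d=np.load(f"w{tag}.npz");im=cv2.imread(f"pics/w{tag}.png")
    P=redline(im,d["K"],d["T"],0,60,255,392);c,w,r=line(P,d["K"],d["T"],.138)
    print("wrist red gap to edge mm",((E0-c)@u*1000).round(2),"ang",np.degrees(np.arctan2(w[1],w[0])).round(2),len(P))
    K,T=cam("top");im=cv2.imread(f"pics/top{tag}.png");hsv=cv2.cvtColor(im,cv2.COLOR_BGR2HSV).astype(int)
    ed=edge(im,(190+414/3.3,190+62/3.3),(190+422/3.3,190+98/3.3),w=4,n=15)
    ed2=edge(im,(190+456/3.3,190+250/3.3),(190+466/3.3,190+295/3.3),w=4,n=15)
    c2,w2,_=line(np.r_[ed,ed2],K,T,.12)
    ref=proj(np.array([*(c2),.138]),K,T)
    m=((hsv[...,0]<6)|(hsv[...,0]>174))&(hsv[...,1]>140);P=[]
    for r in range(225,262):
        cc=np.where(m[r,305:340])[0]
        if len(cc):
            wt=hsv[r,305:340,1][cc];P.append(((cc*wt).sum()/wt.sum()+305,r))
    c3,w3,_=line(P,K,T,.138)
    print("top: edge",c2.round(4),np.degrees(np.arctan2(w2[1],w2[0])).round(2),"red",c3.round(4),np.degrees(np.arctan2(w3[1],w3[0])).round(2),"gap mm",((c2-c3)@u*1000).round(2),"n",len(P))
E
python3 - <<'E'
from chk import *
chk("3")
E
```

```text
wrist red gap to edge mm 11.97 ang 12.22 131
top: edge [ 0.5748 -0.0175] 12.75 red [ 0.5652 -0.0065] 12.5 gap mm 12.86 n 33
```

Run:
```python
from chk import *
ys=np.deg2rad(-77.45);u=np.array([np.cos(ys),np.sin(ys)]);v=np.array([-u[1],u[0]])
p0=np.array([.53483946,.14059841]);goal=p0+.0124*u
cmd=goal+.0027*u
for k in range(3):
    bot.move_l([*cmd,.1453],quat(ys),rate=.03);bot.dwell(.3)
    o=bot.observe();er=(goal-o["position"][:2])
    print(o["t"],o["position"].round(4),"err mm",(er@u*1000).round(2),(er@v*1000).round(2),o["wrist_force"].round(2),o["grip_width"])
    if er@u<.0005: break
    cmd=cmd+er
print(cmd)
K,T=cam("wrist");np.savez("w4.npz",K=K,T=T);cv2.imwrite("pics/w4.png",camera("wrist"))
cv2.imwrite("pics/top4.png",camera("top"));cv2.imwrite("pics/scene4.png",camera("scene"))
a=cv2.imread("pics/top4.png")[190:320,190:430];cv2.imwrite("pics/topc4.png",cv2.resize(a,None,fx=3.3,fy=3.3,interpolation=cv2.INTER_CUBIC))
a=cv2.imread("pics/scene4.png")[190:300,260:430];cv2.imwrite("pics/scenec4.png",cv2.resize(a,None,fx=4.6,fy=4.6,interpolation=cv2.INTER_CUBIC))
chk("4")
```

```text
9.8417 [0.538  0.1278 0.1456] err mm -0.75 -0.33 [-1.13  5.54  5.  ] 0.02723368642405913
[0.53812056 0.1258592 ]
wrist red gap to edge mm -1.12 ang 12.25 132
top: edge [ 0.5677 -0.019 ] 12.72 red [ 0.5699 -0.0186] 12.47 gap mm -0.04 n 33
```

View pics/topc4.png

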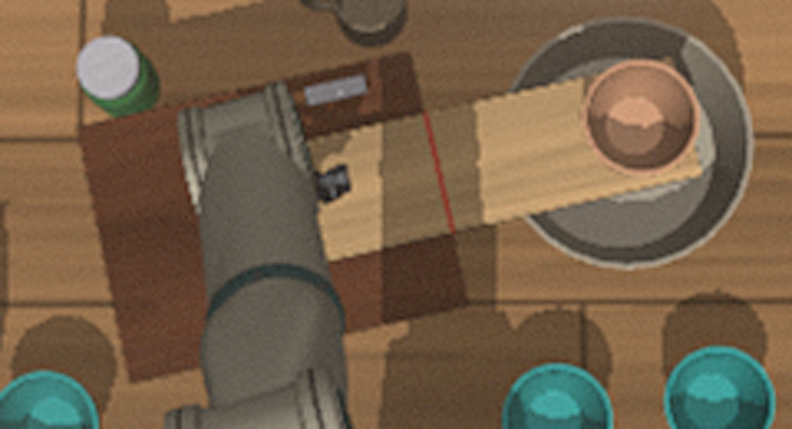

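View pics/scenec4.png

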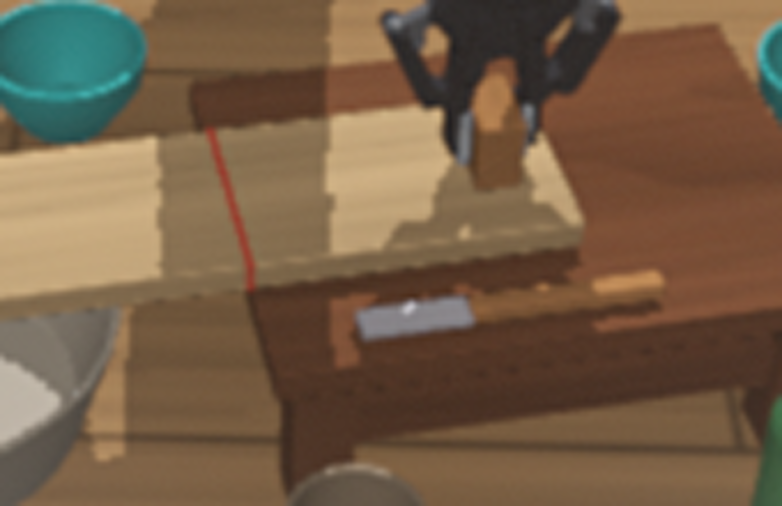

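All readings put the line within about 1 mm of the edge. In the scene crop the red line's foot at (251,289) meets the stand's outer edge at (249,291). The bowl is on its spot and the trimmer has not moved. I hand in while holding.

Run:
```python
from h import *
o=bot.observe();print(o["t"],o["position"],o["wrist_force"],o["grip_width"])
bot.job_done()
```

```text
9.9917 [0.53805523 0.12787098 0.14562989] [0.67756273 5.80786333 5.34790104] 0.027235052118078053
the job is handed in; nothing more can be done
```

I gripped the block at the board's tail and slid the board about 170 mm out along the stand without lifting it. On the way I turned it about 2.4° so the red line is parallel to the stand's outer edge. I handed the job in at about 10 s with the gripper still holding the board level.

**Line over the edge:** three final checks, where positive means short of the edge and negative means past it. They differ by about 1 mm, which is within the camera calibration.

| Check | Red line relative to edge |
|---|---|
| Top camera | about 0.0 mm |
| Arm position | about −0.5 mm |
| Wrist camera | about −1.1 mm |

- **Angle:** the line is within about 0.5° of parallel to the edge.
- **Bowl and bystanders:** the bowl stands on the board's outer end over the basin. The blue disc was visible under it 13 mm before the end, but I did not look at it again at the mark. The trimmer and the other nearby items look unmoved.
- **Forces:** the wrist readings I took, at standstill after each move, stayed under 10 N. The tail rose about 0.3 mm as it took the load.

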